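# Clamp the test bar: home, snug, plus an eighth of a turn

### The arm

A 6-joint arm with a two-finger parallel gripper is mounted at the origin on the work surface. World frame = base frame: x ahead of the robot, y to its left, z up, the work surface at z = 0. Lengths are in m, angles in rad, forces in N, time in s.
With the tool pointing down it reaches from about 0.425 to 0.95 m from the base axis. Payload 3.5 kg.
Tool frame: the origin (TCP) lies midway between the tips of the shut fingers; the grasp point (between the pads) lies 19 mm behind it; x points along the fingers, y is the direction in which the jaws open and shut, and the axes are right-handed (so a half turn about x gives the same grasp; the last joint's range is limited). The gripper opens to 85 mm and grips with 20 to 120 N. Pads are 22 mm wide; open, the fingers measure 114 mm over their backs; the gripper's body (76 mm by 85 mm) begins 54 mm behind the grasp point. The pads swing forward as they close: fully open they stand 13 mm farther back than shut.
Start: joints at [-1.295, 0.286, 1.577, -0, 1.279, -0.15], TCP at [0.279, -0.615, 0.231] pointing down, gripper open.
Joint ranges: [-2.77, 2.77], [-0.9, 2.22], [0.21, 2.48], [-1.53, 4.67], [0.24, 2.81], [-2.84, 2.84]. Speed limits (rad/s): [2.79, 2.79, 3.14, 3.14, 3.14, 3.14].

### API

Orientations are given as a unit quaternion [x, y, z, w].
In Python, from plant import ctrl, vision gives the robot as it stands. The module is installed in compiled form; this text tells all that it offers.
- The arm moves only by the tool play_rows, never from a script. Its arguments are lists of equal length, an entry for each row: "claw": the closure in counts, from 0 (fully open) to 255 (shut); "travel": the shift along the tool's x, y, z in m, a list of three; "dr": the turn, a rotation vector about the tool's x, y, z in rad, a list of three. In form: {"claw": [claw, ...], "travel": [[tx, ty, tz], ...], "dr": [[wx, wy, wz], ...]}. A call has 1 to 20 rows; each row is the pose to reach, as a shift and turn from the pose measured when the call began, along the tool's axes at that moment; what a row does not reach only later rows make up. A row lasts 1/10 s, in which the tool goes at most 50 mm and 8.59 degrees, less where a joint would pass 70% of its speed; a pose out of reach is approached as far as the arm can. A call with a gripper value outside its range is refused whole. The fingers move at their own pace and stop on an object; "force" is the grip in N (left out, the last holds). Time passes only in rows, so rows that repeat a pose let the fingers close. It gives the time, the measured TCP pose, the force and the opening at its end, in the units of the state.
- ctrl.get_state(): the state, without advancing time (a new reading comes with each control period).
- vision.read_camera(name): name is "side" or "top"; returns a dict with "img" (400x640x3 uint8, red, green, blue), "range_z" (400x640 float32, m along the optical axis (not along the pixel's ray), 0 where there is no reading), "K" (3x3 intrinsics, pixels), "world_to_cam" (4x4, takes a point from world to camera coordinates). Camera axes: x right, y up, looking along -z (the intrinsics and any distortion apply to the point x, -y, -z); pixel columns grow to the right and rows downward; lengths in m; the calibration is good to about 2 mm. A picture is of the moment at which its call begins.
- ctrl.sign_off(): hands the job in, once; it reports no verdict.
The state is a dict: "time": time; "qpos": joint angles; "dq": joint speeds; "joint_efforts": joint torques, N m; "eef_pos": TCP position; "tcp_rot": TCP orientation; "contact_force": force on the tool from outside, world axes, zero at the start; "wrist_torque": the same for the moment, N m; "opening": opening from 0.0 (shut) to 1.0 (fully open).
Only numpy, scipy, OpenCV 4.12 (cv2) and the standard library are available. Lean on these libraries where they do the work, as an engineer would, in place of code of your own. Each camera call takes 0.05 s, during which the arm holds its last target.

### The job

Gently push the aluminium bar along its guide until its far end is fully home against the end stop, leaving it flat in the guide. Then turn the clamp knob above it clockwise (seen from above) until the resistance rises sharply as the screw foot meets the bar, add one eighth of a turn (45 degrees) more, and let go with the bar still home. Do not overtighten, and leave the other things on the table where they are.

Things in the scene. Friction and masses are not known exactly. Their poses are not given: they have to be found in the camera images.
- fixture: Dark steel clamping fixture fixed to the table, base plate 220 x 130 x 12 mm. Origin: centre of its underside, on the table. Its x axis is the direction in which the bar is pushed home, z up. Two guide rails (inner faces 33 mm apart, tops 34 mm above the table) run from x = -40 to +90 mm of this frame.
- beam (a point): Centre of the top of the gantry beam that stands across the guide: 80 mm above the table, at x = 30, y = 0 mm of the fixture; axes as the fixture's. The beam is 34 mm wide along x, 120 mm long across, 18 mm thick. The clamp screw passes vertically through this point.
- stop (a point): Centre of the end stop's inner face (steel block 50 mm wide, top 48 mm above the table), 90 mm from the fixture's origin along its x axis; x axis as the fixture's.
- bar: Loose plain aluminium bar 170 x 30 x 24 mm, 0.26 to 0.42 kg, lying flat between the rails under the gantry, 15 to 45 mm short of the stop. Origin: centre of its underside (about 20 mm above the table, a millimetre more or less); x axis along its length towards the stop. It slides at a few newtons until it meets the stop; a push above 35 N is rough.
- bar_near_end (a point): Centre of the bar's end face nearest the robot, where it is pushed (face 30 mm wide, 24 mm high); always clear of the rails. The base plate (top 12 mm above the table) may lie below it.
- bar_far_end (a point): Centre of the bar's end face towards the stop; it meets stop when the bar is home (within 3 mm counts).
- knob_grip (a point): Centre of the black bar-shaped clamp knob: a block 52 mm long (its x axis), 14 mm thick (y axis), 38 mm high, underside about 93 mm above the table. Grip it across its thickness from above. Clockwise from above tightens and sinks it 1.6 mm per radian. Its rubber hub twists a little under load (3 N m per radian) and springs back; else it stays where it is left and can be regrasped.
- foot: Sprung round steel foot, 24 mm across, under the clamp screw; turns and sinks with the knob. Origin: on the screw axis, inside the knob. The first gap to the bar is not known: it bites after 0.3 to 1.9 rad of turning. Till then 0.03 N m; at the bite about 0.2 N m more within 0.2 rad, then 0.4 N m per radian while turning (half of it fades when turning pauses). Right: 24 to 50 N on the bar; over 62 N is too tight.
- spare_bar: Bystander: loose short aluminium bar 90 x 30 x 24 mm beside the fixture; origin under its centre.
- spanner: Bystander: loose steel spanner 180 mm long beside the fixture, lying flat; origin under its centre.
- weight: Bystander: loose brass weight with a neck, 40 mm across, 50 mm high; origin under its centre.
- mouse: Bystander: pale computer mouse 100 x 58 x 33 mm; origin under its centre.
- oil_bottle: Bystander: clear bottle 52 mm across, 130 mm high; origin under its centre.
- pen_mug: Bystander: grey cup 72 mm across, 90 mm high; origin under its centre.
Not all that is in view belongs to the job. What is shaped like the bar but purple or turquoise is not meant.

How it is judged:
By the outcome, as a careful person would: the job done as asked, in the order asked, and still so for the second after the job is handed in, with the robot touching nothing.
It also fails if it takes over 61 s, if anything falls off the work surface, if the arm or the gripper's body presses on something with over 40 N, if the wrist force passes 120 N, or if a joint passes its speed limit or range.

## Working session

There is one attempt and no reset: what is moved stays moved. The work goes in short steps, Python scripts to look and compute and a tool call to move; the robot and the scene stay as the last step left them, time stands still between calls to the robot, and variables do not carry over. Pictures are saved under pics/ and viewed, and the job is handed in when it is done.

Besides the shell and the picture viewer there is one more tool, called after ">>>" by a JSON object that holds its "method" and its "body", one argument or row to a line. play_rows: Moves the arm, as the interface text tells. Its arguments: {"type":"object","properties":{"claw":{"type":"array","items":{"type":"number"}},"travel":{"type":"array","items":{"type":"array","items":{"type":"number"}}},"dr":{"type":"array","items":{"type":"array","items":{"type":"number"}}},"force":{"type":"number"}},"required":["claw","travel","dr"]}

```bash
mkdir -p pics; python3 - <<'E'
from plant import ctrl, vision
import cv2, numpy as np
for n in ["side","top"]:
    c=vision.read_camera(n)
    np.savez(f"pics/{n}0.npz",**c)
    cv2.imwrite(f"pics/{n}0.png",c["img"][:,:,::-1])
    print(n,c["K"],c["world_to_cam"].round(3), {k for k in c})
print(ctrl.get_state())
E
```

```text
side [[383.44651138   0.         320.4644599 ]
 [  0.         383.44651138 196.20598582]
 [  0.           0.           1.        ]] [[-0.975 -0.221 -0.006  0.544]
 [ 0.16  -0.725  0.67  -0.147]
 [-0.152  0.652  0.743 -1.048]
 [ 0.     0.     0.     1.   ]] {'world_to_cam', 'img', 'range_z', 'K'}
top [[388.22308015   0.         313.53061599]
 [  0.         388.22308015 201.30115692]
 [  0.           0.           1.        ]] [[-0.009 -1.     0.017 -0.01 ]
 [ 0.998 -0.008  0.066 -0.578]
 [-0.066  0.018  0.998 -1.323]
 [ 0.     0.     0.     1.   ]] {'world_to_cam', 'img', 'range_z', 'K'}
{'time': 0.1, 'qpos': array([-1.29496906e+00,  2.87125368e-01,  1.57802953e+00,  7.98611497e-06,
        1.27861631e+00, -1.49995167e-01]), 'dq': array([ 0.00046789, -0.00094779, -0.00216016, -0.00016939, -0.00119949,
        0.00154338]), 'joint_efforts': array([-4.80919198e-05, -4.07299018e+01, -2.93700761e+01, -1.79423723e-04,
        3.40937098e-03,  1.17845797e-06]), 'eef_pos': array([ 0.27868949, -0.61412691,  0.23005389]), 'tcp_rot': array([-0.69109427, -0.15018409,  0.69118573, -0.14864633]), 'contact_force': array([ 0.59173337,  0.56817625, -0.7599421 ]), 'wrist_torque': array([ 0.01217968,  0.05279565, -0.02463968]), 'opening': 0.9981316061204613}
```

View pics/side0.png

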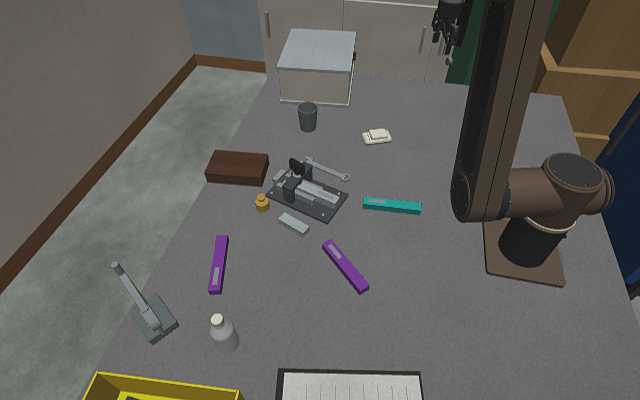

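View pics/top0.png

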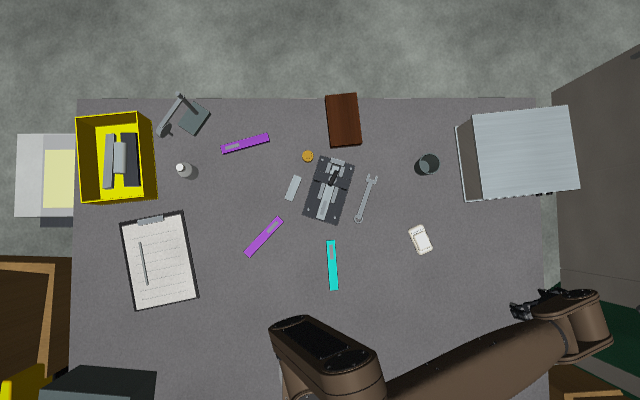

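```bash
cat > h.py <<'E'
import numpy as np, cv2
def load(n): return dict(np.load(n))
def ray(c,uv):
    u,v=uv; K=c["K"]; d=np.array([(u-K[0,2])/K[0,0],-(v-K[1,2])/K[1,1],-1.0])
    T=c["world_to_cam"]; R=T[:3,:3]; o=-R.T@T[:3,3]; return o,R.T@d
def onz(c,uv,z):
    o,d=ray(c,uv); return o+d*(z-o[2])/d[2]
def proj(c,p):
    q=c["world_to_cam"]@np.append(p,1); K=c["K"]
    return np.array([K[0,0]*q[0]/-q[2]+K[0,2], K[1,1]*-q[1]/-q[2]+K[1,2]])
def pts(c):
    K=c["K"];T=c["world_to_cam"];R=T[:3,:3]
    v,u=np.mgrid[0:400,0:640]; z=c["range_z"]
    P=np.stack([(u-K[0,2])/K[0,0]*z,-(v-K[1,2])/K[1,1]*z,-z],-1)
    return (P-T[:3,3])@R
def crop(c,u0,v0,u1,v1,k,fn):
    im=cv2.resize(c["img"][v0:v1,u0:u1,::-1],None,fx=k,fy=k,interpolation=cv2.INTER_CUBIC)
    cv2.imwrite(fn,im)
E
python3 - <<'E'
from h import *
t=load("pics/top0.npz"); s=load("pics/side0.npz")
crop(t,280,140,390,235,7,"pics/tc.png")
crop(s,250,145,360,230,7,"pics/sc.png")
P=pts(t)
np.set_printoptions(linewidth=250)
print((P[150:230:2,300:360:2,2]*1000).round().astype(int))
E
```

```text
[[-2  2 -2 ...  0  6 -5]
 [-1 -1 29 ...  1 -3 -8]
 [-2 28 50 ...  7 -1  2]
 ...
 [ 3 -1 -9 ... -1 -1 -1]
 [-4 -1  1 ... -3 -2  6]
 [-3  0 -6 ... -1 -3  1]]
```

View pics/tc.png

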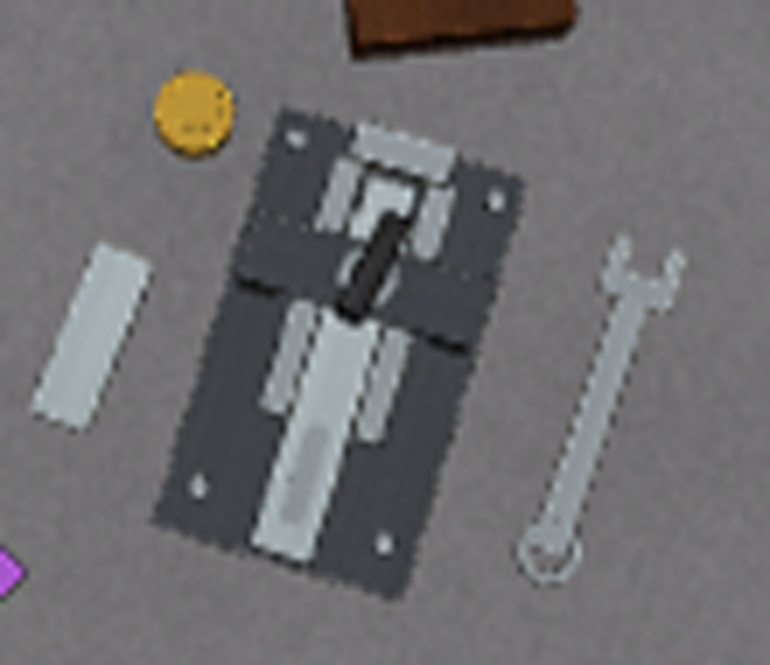

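View pics/sc.png

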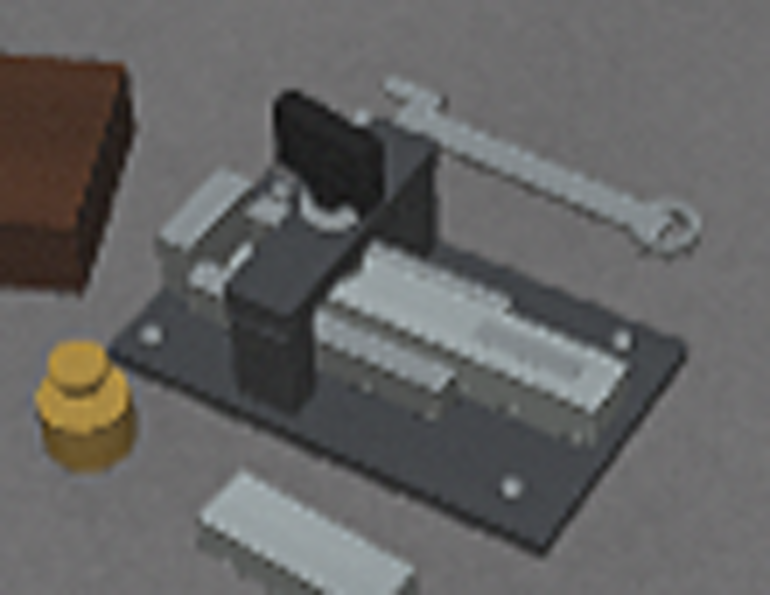

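```bash
python3 - <<'E'
from h import *
t=load("pics/top0.npz"); s=load("pics/side0.npz")
def m(c,o,k,xy,z): return onz(c,((xy[0]+.5)/k-.5+o[0],(xy[1]+.5)/k-.5+o[1]),z)
T=lambda xy,z:m(t,(280,140),7,xy,z); S=lambda xy,z:m(s,(250,145),7,xy,z)
r=np.round
c=np.array([T(p,.012) for p in [(283,107),(525,180),(400,600),(155,523)]])
print("corners",r(c*1000,1).tolist(),"ctr",r(c.mean(0)*1000,1))
ax=(c[0]-c[3])+(c[1]-c[2]); yaw=np.arctan2(ax[1],ax[0]); print("yaw",np.degrees(yaw), [np.linalg.norm(c[i]-c[(i+1)%4]) for i in range(4)])
cs=np.array([S(p,.012) for p in [(108,350),(543,553),(687,345)]])
print("side corners",r(cs*1000,1).tolist(),"ctr",(cs[0]+cs[2])/2)
a=np.linalg.norm(cs[0]-cs[1]); d=cs[0]-cs[1]; print(a,np.degrees(np.arctan2(d[1],d[0])),np.linalg.norm(cs[1]-cs[2]))
# bar near-end top edge z=.044
b=np.array([T((253,543),.044),T((308,563),.044)]); print("near end top",b.round(4).tolist(),b.mean(0).round(4))
b=np.array([S((590,412),.044),S((628,365),.044)]); print("near end side",b.round(4).tolist(),b.mean(0).round(4))
b=np.array([T((328,315),.044),T((375,322),.044)]);print("bar under beam",b.round(4).tolist())
# knob top z=.131: mask
for n,cam in (("top",t),("side",s)):
    im=cam["img"].astype(int).max(2); P=pts(cam)
    print(n)
    mask=(im<45).astype(np.uint8); 
    u0,v0,u1,v1=(315,160,345,190) if n=="top" else (285,155,308,178)
    k=np.zeros_like(mask);k[v0:v1,u0:u1]=mask[v0:v1,u0:u1]
    nn,l,st,ce=cv2.connectedComponentsWithStats(k)
    i=1+st[1:,4].argmax(); print(st[i],ce[i])
    vv,uu=np.nonzero(l==i)
    Z=P[vv,uu]; print("depth z",np.percentile(Z[:,2],[5,25,50,75,95]).round(4))
    up=Z[Z[:,2]>.122]; print(len(up),np.median(up,0))
    if n=="top":
        rc=cv2.minAreaRect(np.stack([uu,vv],1).astype(np.float32)); print(rc,onz(t,rc[0],.125))
# knob top corners from crop
kt=np.array([T(p,.131) for p in [(385,207),(412,215),(368,322),(338,312)]]); print("knob",kt.round(4).tolist(),kt.mean(0))
E
```

```text
corners [[741.1, -39.1, 12.0], [703.5, -159.9, 12.0], [494.3, -94.4, 12.0], [533.4, 26.5, 12.0]] ctr [618.1 -66.7  12. ]
yaw -17.443304082242815 [np.float64(0.12651374792209596), np.float64(0.21919903303040586), np.float64(0.12712443982595684), np.float64(0.21778325367525964)]
side corners [[740.1, -35.6, 12.0], [530.6, 33.2, 12.0], [493.2, -93.0, 12.0]] ctr [ 0.61663176 -0.06432724  0.012     ]
0.2204637478457274 -18.1916053245851 0.131680415312344
near end top [[0.5223, -0.0212, 0.044], [0.5124, -0.0477, 0.044]] [ 0.5173 -0.0344  0.044 ]
near end side [[0.5221, -0.0184, 0.044], [0.5117, -0.0474, 0.044]] [ 0.5169 -0.0329  0.044 ]
bar under beam [[0.6328, -0.0587, 0.044], [0.6292, -0.0816, 0.044]]
top
[328 171  11  15  37] [333.08108108 177.67567568]
depth z [0.1255 0.1291 0.1299 0.1319 0.1346]
36 [ 0.64543611 -0.07548776  0.13004122]
((333.0000305175781, 177.50003051757812), (4.0249223709106445, 16.099689483642578), 26.56505012512207) [ 0.64652349 -0.07583938  0.125     ]
side
[289 158  19  20 187] [297.05882353 166.96791444]
depth z [0.0935 0.1084 0.1213 0.1307 0.1341]
88 [ 0.64301251 -0.07002484  0.13099067]
knob [[0.6725, -0.0808, 0.131], [0.6688, -0.093, 0.131], [0.62, -0.0724, 0.131], [0.6246, -0.0588, 0.131]] [ 0.6464739  -0.07624495  0.131     ]
```

```bash
cat >> h.py <<'E'
from scipy.spatial.transform import Rotation as Ro
def down(yaw):  # tool x down, y at yaw
    x=np.array([0,0,-1.]); y=np.array([np.cos(yaw),np.sin(yaw),0]); return np.stack([x,y,np.cross(x,y)],1)
def rel(st,pos,yaw):
    R0=Ro.from_quat(st["tcp_rot"]).as_matrix()
    tr=R0.T@(np.array(pos)-st["eef_pos"]); dr=Ro.from_matrix(R0.T@down(yaw)).as_rotvec()
    return tr.round(4),dr.round(4)
FY=np.radians(-17.7); FC=np.array([.6175,-.0655]); FX=np.array([np.cos(FY),np.sin(FY)]); FN=np.array([-FX[1],FX[0]])
def fix(x,y=0,z=0): return np.append(FC+x*FX+y*FN,z)
def tofix(p): d=np.array(p[:2])-FC; return np.array([d@FX,d@FN])
def show(st):
    R=Ro.from_quat(st["tcp_rot"]).as_matrix()
    print("t",round(st["time"],2),"pos",st["eef_pos"].round(4),"fix",tofix(st["eef_pos"]).round(4),"yawY",np.degrees(np.arctan2(R[1,1],R[0,1])).round(2),"down",R[:,0].round(3),"F",st["contact_force"].round(2),"T",st["wrist_torque"].round(3),"op",round(st["opening"],3),"q",st["qpos"].round(3))
E
python3 - <<'E'
from h import *
from plant import ctrl
st=ctrl.get_state(); show(st)
print(rel(st,fix(-.15,0,.13),FY+np.pi/2))
t=load("pics/top0.npz"); P=pts(t); h=cv2.cvtColor(t["img"],cv2.COLOR_RGB2HSV)
m=(h[...,1]>150)&(abs(h[...,0].astype(int)-90)<12); 
vv,uu=np.nonzero(m); print(len(vv),np.percentile(P[m],[1,50,99],axis=0).round(3), fix(-.14))
E
```

```text
t 0.1 pos [ 0.2787 -0.6141  0.2301] fix [-0.156  -0.6257] yawY -65.6 down [-0.001  0.002 -1.   ] F [ 0.59  0.57 -0.76] T [ 0.012  0.053 -0.025] op 0.998 q [-1.295  0.287  1.578  0.     1.279 -0.15 ]
(array([ 0.1012, -0.46  , -0.4238]), array([-2.4068e+00, -2.7000e-03,  6.0000e-04]))
378 [[ 0.197 -0.092 -0.007]
 [ 0.348 -0.075  0.023]
 [ 0.444 -0.035  0.03 ]] [ 0.48412739 -0.02293537  0.        ]
```

>>> {"method": "play_rows", "body": {
  "claw": [255,255,255,255,255,255,255,255,255,255,255,255,255,255,255,255,255,255,255,255],
  "travel": [
    [0,-0.023,-0.021],
    [0,-0.046,-0.042],
    [0,-0.07,-0.064],
    [0,-0.092,-0.085],
    [0,-0.115,-0.106],
    [0,-0.138,-0.127],
    [0,-0.161,-0.148],
    [0,-0.184,-0.17],
    [0,-0.23,-0.212],
    [0,-0.276,-0.254],
    [0,-0.322,-0.297],
    [0,-0.368,-0.339],
    [0,-0.4,-0.37],
    [0,-0.43,-0.4],
    [0,-0.46,-0.424],
    [0,-0.46,-0.424],
    [0.03,-0.46,-0.424],
    [0.06,-0.46,-0.424],
    [0.1,-0.46,-0.424],
    [0.1,-0.46,-0.424]
  ],
  "dr": [
    [-0.13,0,0],
    [-0.26,0,0],
    [-0.39,0,0],
    [-0.52,0,0],
    [-0.65,0,0],
    [-0.78,0,0],
    [-0.91,0,0],
    [-1.04,0,0],
    [-1.17,0,0],
    [-1.3,0,0],
    [-1.43,0,0],
    [-1.56,0,0],
    [-1.69,0,0],
    [-1.82,0,0],
    [-1.95,0,0],
    [-2.1,0,0],
    [-2.25,0,0],
    [-2.407,-0.0027,0],
    [-2.407,-0.0027,0],
    [-2.407,-0.0027,0]
  ]
}}

```text
time: 2.1
eef_pos: [0.47, -0.0185, 0.1252]
tcp_rot: [0.109, 0.703, -0.108, 0.694]
contact_force: [-0.8, -0.1, 0.0]
opening: 0.003
```

```bash
python3 - <<'E'
from h import *
from plant import ctrl,vision
st=ctrl.get_state(); show(st)
c=vision.read_camera("side"); np.savez("pics/side1.npz",**c); crop(c,230,80,400,220,4,"pics/s1.png")
print(rel(st,fix(-.14,0,.03),FY+np.pi/2))
E
```

```text
t 2.1 pos [ 0.47   -0.0185  0.1252] fix [-1.548e-01 -1.000e-04] yawY 72.31 down [-0.013  0.003 -1.   ] F [-0.77 -0.11  0.03] T [ 0.028 -0.029  0.014] op 0.003 q [-0.255 -0.045  2.148 -0.     1.052 -1.517]
(array([0.095 , 0.0001, 0.0161]), array([ 0.0003, -0.0136,  0.0009]))
```

View pics/s1.png

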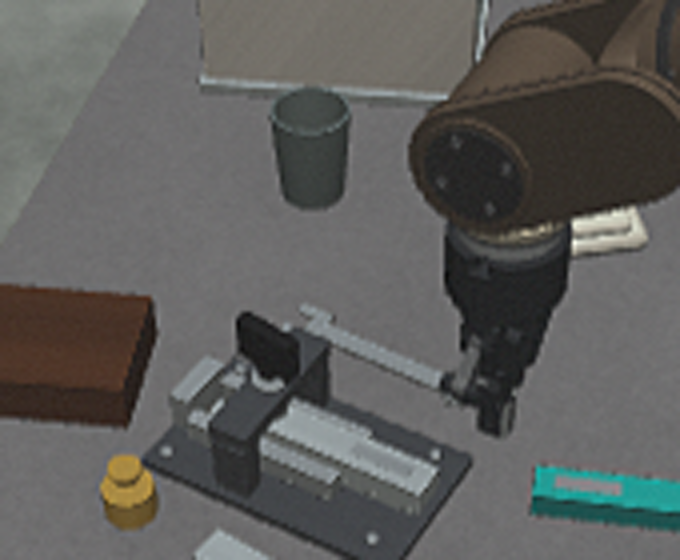

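>>> {"method": "play_rows", "body": {
  "claw": [255,255,255,255,255,255,255,255],
  "travel": [
    [0.02,0,0.008],
    [0.04,0,0.014],
    [0.06,0,0.016],
    [0.08,0,0.016],
    [0.09,0,0.016],
    [0.095,0,0.016],
    [0.095,0,0.016],
    [0.095,0,0.016]
  ],
  "dr": [
    [0,-0.0136,0],
    [0,-0.0136,0],
    [0,-0.0136,0],
    [0,-0.0136,0],
    [0,-0.0136,0],
    [0,-0.0136,0],
    [0,-0.0136,0],
    [0,-0.0136,0]
  ]
}}

```text
time: 2.95
eef_pos: [0.4878, -0.0241, 0.0346]
tcp_rot: [0.108, 0.696, -0.109, 0.701]
contact_force: [-0.2, -0.5, 0.2]
opening: -0.0
```

```bash
python3 - <<'E'
from h import *
from plant import ctrl,vision
st=ctrl.get_state(); show(st)
c=vision.read_camera("side"); np.savez("pics/side2.npz",**c); crop(c,250,130,370,220,6,"pics/s2.png")
print(rel(st,fix(-.11,0,.030),FY+np.pi/2))
E
```

```text
t 2.95 pos [ 0.4878 -0.0241  0.0346] fix [-0.1362  0.    ] yawY 72.29 down [ 0.007 -0.003 -1.   ] F [-0.2  -0.49  0.16] T [-0.016  0.034  0.024] op -0.0 q [-2.570e-01  1.390e-01  2.158e+00 -1.000e-03  8.380e-01 -1.518e+00]
(array([ 0.0048, -0.    ,  0.0262]), array([-0.0002,  0.0078,  0.0004]))
```

View pics/s2.png

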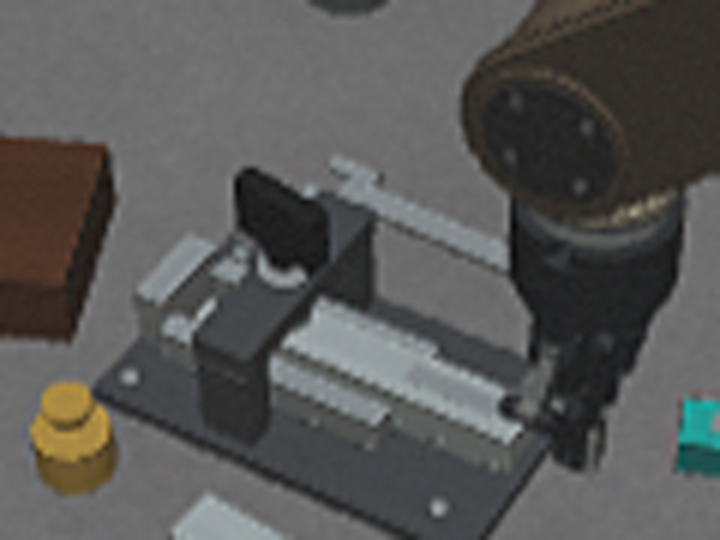

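>>> {"method": "play_rows", "body": {
  "claw": [255,255,255,255,255,255,255,255,255,255],
  "travel": [
    [0.002,0,0.003],
    [0.005,0,0.007],
    [0.005,0,0.011],
    [0.005,0,0.015],
    [0.005,0,0.018],
    [0.005,0,0.021],
    [0.005,0,0.024],
    [0.005,0,0.027],
    [0.005,0,0.03],
    [0.005,0,0.03]
  ],
  "dr": [
    [0,0.005,0],
    [0,0.0078,0],
    [0,0.0078,0],
    [0,0.0078,0],
    [0,0.0078,0],
    [0,0.0078,0],
    [0,0.0078,0],
    [0,0.0078,0],
    [0,0.0078,0],
    [0,0.0078,0]
  ]
}}

```text
time: 4.0
eef_pos: [0.517, -0.0335, 0.0297]
tcp_rot: [0.109, 0.698, -0.109, 0.699]
contact_force: [-0.9, 0.2, -0.7]
opening: -0.003
```

```bash
python3 - <<'E'
from h import *
from plant import ctrl,vision
st=ctrl.get_state(); show(st)
c=vision.read_camera("side"); np.savez("pics/side3.npz",**c); crop(c,250,130,370,220,6,"pics/s3.png")
E
```

```text
t 4.0 pos [ 0.517  -0.0335  0.0297] fix [-1.055e-01 -1.000e-04] yawY 72.28 down [ 0.001 -0.001 -1.   ] F [-0.87  0.19 -0.75] T [0.064 0.081 0.005] op -0.003 q [-2.600e-01  2.100e-01  2.084e+00 -1.000e-03  8.460e-01 -1.522e+00]
```

View pics/s3.png

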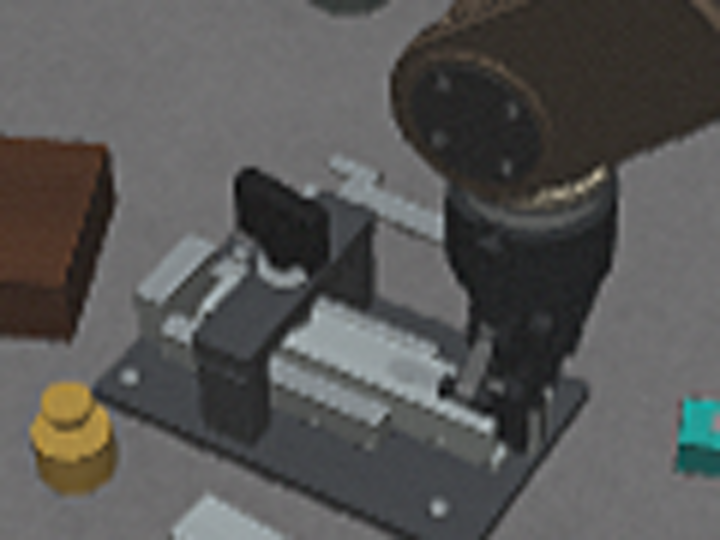

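>>> {"method": "play_rows", "body": {
  "claw": [255,255,255,255,255,255],
  "travel": [
    [0,0,0.002],
    [0,0,0.004],
    [0,0,0.006],
    [0,0,0.008],
    [0,0,0.01],
    [0,0,0.01]
  ],
  "dr": [
    [0,0,0],
    [0,0,0],
    [0,0,0],
    [0,0,0],
    [0,0,0],
    [0,0,0]
  ]
}}

```text
time: 4.65
eef_pos: [0.5271, -0.0367, 0.0298]
tcp_rot: [0.109, 0.698, -0.109, 0.7]
contact_force: [-0.0, 0.4, -0.3]
opening: 0.0
```

```bash
python3 - <<'E'
from h import *
from plant import ctrl,vision
st=ctrl.get_state(); show(st); print(st["contact_force"][:2]@FX)
for n in("side","top"):
    c=vision.read_camera(n); np.savez(f"pics/{n}4.npz",**c)
    crop(c,*((250,130,370,220,6) if n=="side" else (290,150,370,230,7)),f"pics/{n}4.png")
E
```

```text
t 4.65 pos [ 0.5271 -0.0367  0.0298] fix [-0.0949 -0.0001] yawY 72.28 down [ 0.003 -0.001 -1.   ] F [-0.05  0.41 -0.27] T [0.098 0.161 0.001] op 0.0 q [-2.610e-01  2.290e-01  2.060e+00 -1.000e-03  8.490e-01 -1.523e+00]
-0.16829098958792987
```

View pics/side4.png

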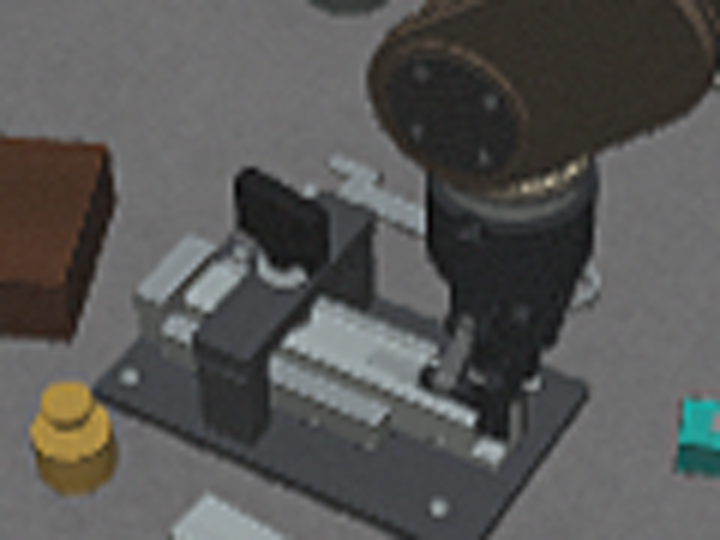

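View pics/top4.png

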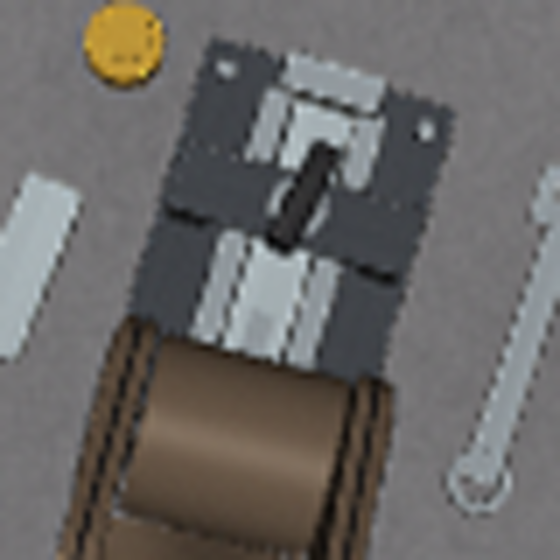

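```bash
python3 - <<'E'
from h import *
a=[]
for n in (2,3,4):
    c=load(f"pics/side{n}.npz"); a.append(cv2.resize(c["img"][175:215,310:350,::-1],None,fx=6.5,fy=10,interpolation=cv2.INTER_NEAREST)); 
    print(proj(c,fix(-.1055 if n==2 else -.0945 if n==3 else -.084,0,.032)),proj(c,fix(-.1055 if n==2 else -.0945 if n==3 else -.084,.015,.044)))
cv2.imwrite("pics/z.png",np.hstack(a))
c=load("pics/side4.npz"); P=pts(c)
for v in range(196,210): print(v,[(tofix(P[v,u])*1000).round().astype(int).tolist()+[int(P[v,u,2]*1000)] for u in range(326,336,2)])
E
```

```text
[336.48807135 202.62808511] [334.08396963 203.28335644]
[333.2124826  201.21350011] [330.76484989 201.84421592]
[330.10616916 199.8720178 ] [327.61758003 200.47958798]
196 [[-105, 63, 120], [-109, 58, 118], [-109, 46, 106], [-109, 35, 96], [-105, 16, 76]]
197 [[-106, 63, 118], [-109, 58, 114], [-108, 45, 101], [-107, 32, 88], [-103, 12, 67]]
198 [[-77, 13, 49], [-109, 57, 109], [-108, 46, 98], [-108, 34, 86], [-104, 13, 64]]
199 [[-77, 12, 43], [-83, 11, 45], [-92, 15, 54], [-108, 32, 80], [-103, 12, 58]]
200 [[-79, 16, 44], [-85, 14, 45], [-92, 14, 49], [-99, 15, 54], [-103, 11, 52]]
201 [[-78, 14, 37], [-84, 13, 39], [-91, 13, 43], [-98, 15, 49], [-104, 13, 50]]
202 [[-78, 14, 32], [-86, 16, 39], [-91, 14, 40], [-98, 14, 44], [-104, 13, 47]]
203 [[-80, 17, 31], [-85, 15, 33], [-85, 3, 21], [-99, 16, 42], [-104, 12, 41]]
204 [[-78, 14, 24], [-84, 13, 26], [-87, 5, 20], [-93, 4, 22], [-101, 7, 30]]
205 [[-77, 12, 16], [-85, 14, 23], [-88, 8, 19], [-94, 6, 20], [-99, 2, 19]]
206 [[-76, 11, 10], [-83, 10, 13], [-90, 10, 17], [-96, 9, 20], [-98, 1, 13]]
207 [[-79, 16, 13], [-84, 13, 12], [-91, 12, 15], [-97, 11, 18], [-100, 3, 12]]
208 [[-79, 16, 7], [-86, 16, 12], [-92, 14, 13], [-97, 11, 13], [-101, 7, 12]]
209 [[-83, 23, 13], [-88, 19, 12], [-93, 16, 12], [-99, 14, 13], [-103, 10, 11]]
```

View pics/z.png

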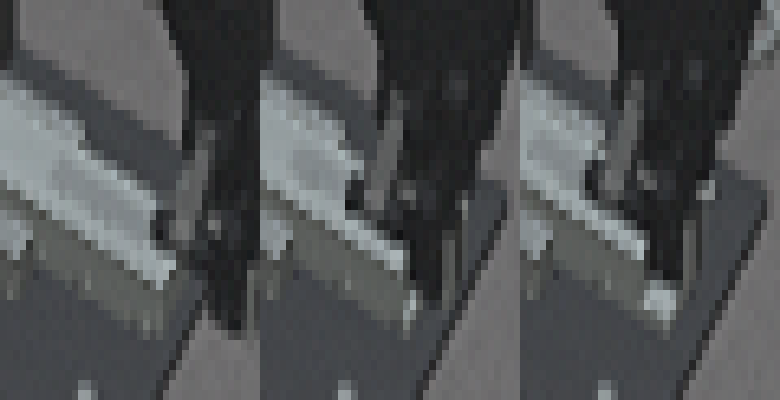

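>>> {"method": "play_rows", "body": {
  "claw": [255,255,255,255,255,255],
  "travel": [
    [0,0,0.0015],
    [0,0,0.003],
    [0,0,0.0045],
    [0,0,0.006],
    [0,0,0.007],
    [0,0,0.008]
  ],
  "dr": [
    [0,0,0],
    [0,0,0],
    [0,0,0],
    [0,0,0],
    [0,0,0],
    [0,0,0]
  ]
}}

```text
time: 5.35
eef_pos: [0.5309, -0.0379, 0.0298]
tcp_rot: [0.109, 0.702, -0.109, 0.696]
contact_force: [-15.5, 4.0, 12.2]
opening: 0.001
```

```bash
python3 - <<'E'
from h import *
from plant import ctrl,vision
st=ctrl.get_state(); show(st); print(st["contact_force"][:2]@FX)
for n in("side","top"):
    c=vision.read_camera(n); np.savez(f"pics/{n}5.npz",**c)
s=load("pics/side5.npz");t=load("pics/top5.npz")
a=cv2.resize(s["img"][165:200,268:308,::-1],None,fx=10,fy=12,interpolation=cv2.INTER_CUBIC)
b=cv2.resize(t["img"][155:190,315:355,::-1],None,fx=10,fy=12,interpolation=cv2.INTER_CUBIC)
cv2.imwrite("pics/z5.png",np.hstack([a,b]))
E
```

```text
t 5.35 pos [ 0.5309 -0.0379  0.0298] fix [-0.0908 -0.    ] yawY 72.32 down [-0.009  0.002 -1.   ] F [-15.55   4.    12.19] T [ 0.591  2.266 -0.036] op 0.001 q [-2.620e-01  2.430e-01  2.044e+00 -1.000e-03  8.640e-01 -1.523e+00]
-16.02910751292556
```

View pics/z5.png

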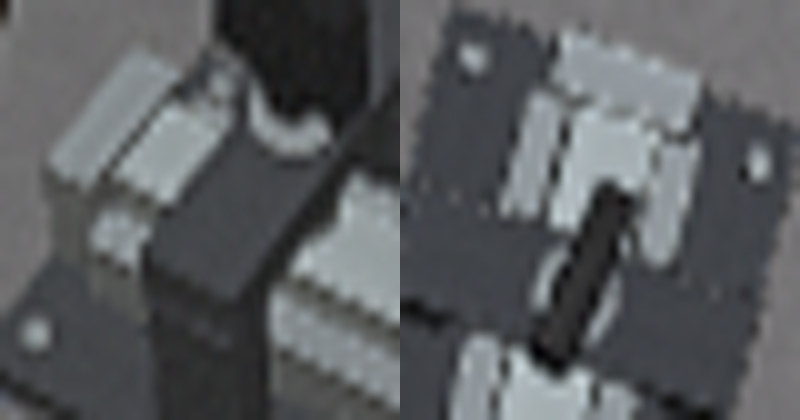

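>>> {"method": "play_rows", "body": {
  "claw": [255,255,255,255,255,255,255,255,255],
  "travel": [
    [0,0,-0.004],
    [0,0,-0.012],
    [0,0,-0.025],
    [0,0,-0.04],
    [-0.02,0,-0.05],
    [-0.06,0,-0.05],
    [-0.1,0,-0.05],
    [-0.14,0,-0.05],
    [-0.14,0,-0.05]
  ],
  "dr": [
    [0,0,0],
    [0,0,0],
    [0,0,0],
    [0,0,0],
    [0,0,0],
    [0,0,0],
    [0,0,0],
    [0,0,0],
    [0,0,0]
  ]
}}

```text
time: 6.35
eef_pos: [0.4891, -0.0241, 0.1773]
tcp_rot: [0.108, 0.696, -0.109, 0.701]
contact_force: [0.8, 1.0, 0.1]
opening: -0.002
```

```bash
python3 - <<'E'
from h import *
from plant import ctrl,vision
st=ctrl.get_state(); show(st)
for n in("side","top"):
    c=vision.read_camera(n); np.savez(f"pics/{n}6.npz",**c)
crop(load("pics/side6.npz"),260,150,350,225,8,"pics/s6.png")
crop(load("pics/top6.npz"),300,150,370,225,8,"pics/t6.png")
E
```

```text
t 6.35 pos [ 0.4891 -0.0241  0.1773] fix [-0.1349  0.0004] yawY 72.32 down [ 0.007 -0.002 -1.   ] F [0.85 0.98 0.15] T [ 0.028  0.019 -0.008] op -0.002 q [-2.560e-01 -8.000e-02  2.077e+00 -1.000e-03  1.137e+00 -1.518e+00]
```

View pics/s6.png

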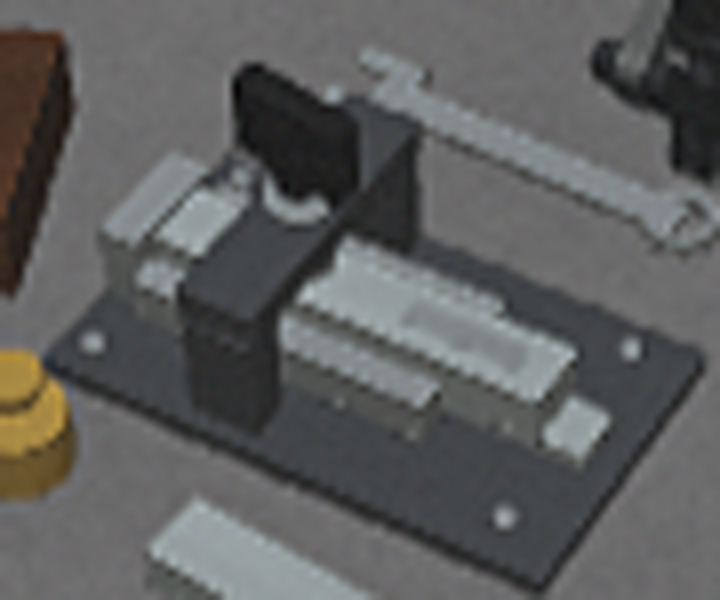

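View pics/t6.png

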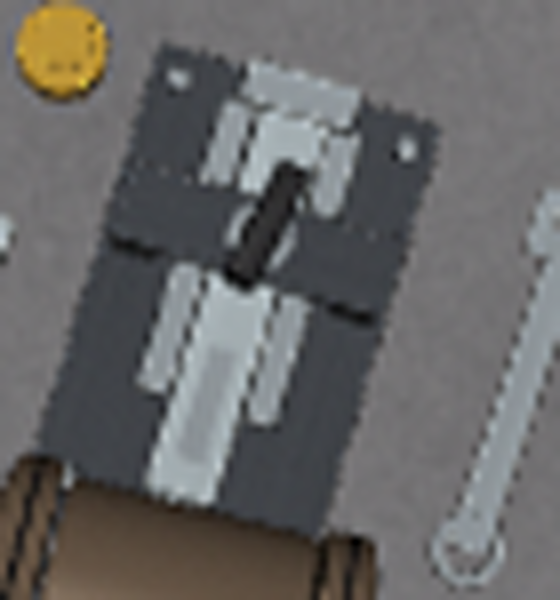

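```bash
python3 - <<'E'
from h import *
from plant import ctrl
s=load("pics/side6.npz"); t=load("pics/top6.npz")
def m(c,o,k,xy,z): return tofix(onz(c,((xy[0]+.5)/k-.5+o[0],(xy[1]+.5)/k-.5+o[1]),z))*1000
for p in [(543,407),(580,352)]: print("near",m(s,(260,150),8,p,.044))
for p in [(158,228),(208,255)]: print("far side",m(s,(260,150),8,p,.044))
for p in [(152,484),(214,505)]: print("near top",m(t,(300,150),8,p,.044))
for p in [(258,112),(325,128)]: print("far top",m(t,(300,150),8,p,.044))
for p in [(245,97),(354,128)]: print("stop top inner",m(t,(300,150),8,p,.048))
for p in [(283,163),(307,172),(254,288),(228,277)]: print("knob",m(t,(300,150),8,p,.131))
st=ctrl.get_state(); print(rel(st,[.6463,-.0755,.20],np.radians(66)))
E
```

```text
near [-83.46638434  15.12113925]
near [-81.84479912 -15.24798616]
far side [89.75797211  9.76625306]
far side [65.0546755  12.15419899]
near top [-78.40800104  11.11831068]
near top [-79.14205091 -16.5929311 ]
far top [86.97946076 14.65122642]
far top [ 88.92014651 -14.71402007]
stop top inner [90.7863605  21.88029314]
stop top inner [ 91.89183414 -26.37972227]
knob [54.98175986  0.31681478]
knob [54.37456641 -9.87836042]
knob [ 3.67113797 -3.26614721]
knob [4.80142931 7.89452713]
(array([-0.0292, -0.0009,  0.1689]), array([ 0.1102, -0.0036,  0.001 ]))
```

>>> {"method": "play_rows", "body": {
  "claw": [0,0,0,0,0,0,0,0,0],
  "travel": [
    [-0.029,0,0.02],
    [-0.029,0,0.05],
    [-0.029,0,0.08],
    [-0.029,0,0.11],
    [-0.029,-0.001,0.14],
    [-0.029,-0.001,0.16],
    [-0.029,-0.001,0.1685],
    [-0.029,-0.001,0.1685],
    [-0.029,-0.001,0.1685]
  ],
  "dr": [
    [0.02,-0.0036,0],
    [0.04,-0.0036,0],
    [0.06,-0.0036,0],
    [0.08,-0.0036,0],
    [0.1,-0.0036,0],
    [0.12,-0.0036,0],
    [0.124,-0.0036,0],
    [0.124,-0.0036,0],
    [0.124,-0.0036,0]
  ]
}}

```text
time: 7.35
eef_pos: [0.6448, -0.075, 0.1984]
tcp_rot: [0.151, 0.692, -0.152, 0.69]
contact_force: [0.1, 0.6, -0.6]
opening: 1.0
```

```bash
python3 - <<'E'
from h import *
from plant import ctrl,vision
st=ctrl.get_state(); show(st)
print(rel(st,fix(.03,-.0006,.098),np.radians(65.2)))
E
```

```text
t 7.35 pos [ 0.6448 -0.075   0.1984] fix [ 0.0289 -0.0008] yawY 65.23 down [-0.003 -0.    -1.   ] F [ 0.11  0.6  -0.65] T [0.03  0.001 0.023] op 1.0 q [-2.710e-01  2.590e-01  1.672e+00 -1.000e-03  1.214e+00 -1.410e+00]
(array([0.1004, 0.0004, 0.0014]), array([ 0.0005, -0.0025,  0.0014]))
```

>>> {"method": "play_rows", "body": {
  "claw": [0,0,0,0,0,0,0],
  "travel": [
    [0.02,0,0.001],
    [0.04,0,0.001],
    [0.06,0,0.001],
    [0.08,0,0.001],
    [0.095,0.0004,0.0014],
    [0.1,0.0004,0.0014],
    [0.1,0.0004,0.0014]
  ],
  "dr": [
    [0,-0.0025,0],
    [0,-0.0025,0],
    [0,-0.0025,0],
    [0,-0.0025,0],
    [0,-0.0025,0],
    [0,-0.0025,0],
    [0,-0.0025,0]
  ]
}}

```text
time: 8.05
eef_pos: [0.6452, -0.0749, 0.0977]
tcp_rot: [0.151, 0.691, -0.152, 0.69]
contact_force: [0.0, -0.1, 0.2]
opening: 1.002
```

```bash
python3 - <<'E'
from h import *
from plant import ctrl,vision
st=ctrl.get_state(); show(st)
c=vision.read_camera("side"); np.savez("pics/side7.npz",**c); crop(c,240,120,340,215,6,"pics/s7.png")
E
```

```text
t 8.05 pos [ 0.6452 -0.0749  0.0977] fix [ 0.0292 -0.0006] yawY 65.24 down [-0.002 -0.001 -1.   ] F [ 0.05 -0.11  0.23] T [0.039 0.046 0.037] op 1.002 q [-0.271  0.366  1.735 -0.002  1.043 -1.409]
```

View pics/s7.png

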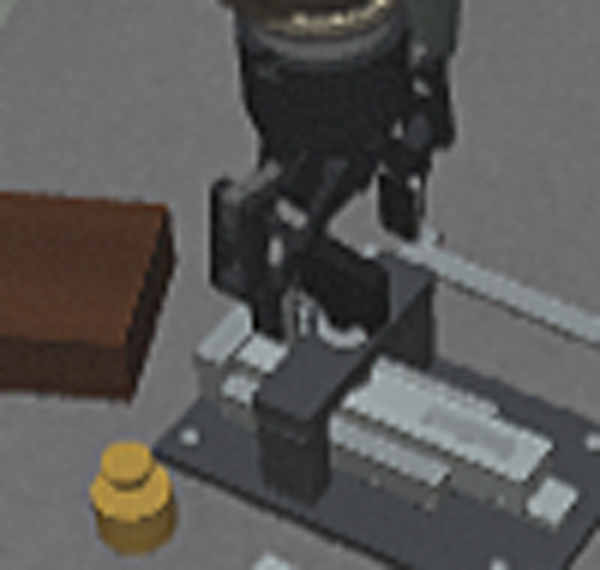

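Fingers straddle the knob, one on each side (left finger near (265,300), right near (410,210)). Closing.

>>> {"method": "play_rows", "body": {
  "claw": [100,180,220,255,255,255,255,255,255,255],
  "travel": [
    [0,0,0],
    [0,0,0],
    [0,0,0],
    [0,0,0],
    [0,0,0],
    [0,0,0],
    [0,0,0],
    [0,0,0],
    [0,0,0],
    [0,0,0]
  ],
  "dr": [
    [0,0,0],
    [0,0,0],
    [0,0,0],
    [0,0,0],
    [0,0,0],
    [0,0,0],
    [0,0,0],
    [0,0,0],
    [0,0,0],
    [0,0,0]
  ],
  "force": 90
}}

```text
time: 9.1
eef_pos: [0.646, -0.076, 0.0994]
tcp_rot: [0.151, 0.691, -0.153, 0.691]
contact_force: [-2.5, -3.9, 4.0]
opening: 0.15
```

```bash
python3 - <<'E'
from h import *
from plant import ctrl,vision
st=ctrl.get_state(); show(st)
E
```

```text
t 9.1 pos [ 0.646  -0.076   0.0994] fix [ 0.0304 -0.0014] yawY 65.25 down [-0.    -0.003 -1.   ] F [-2.49 -3.94  3.97] T [-0.705  0.495 -0.001] op 0.15 q [-0.272  0.365  1.733 -0.003  1.044 -1.409]
```

>>> {"method": "play_rows", "body": {
  "claw": [255,255,255,255],
  "travel": [
    [0.0001,0,0],
    [0.0001,0,0],
    [0.0002,0,0],
    [0.0002,0,0]
  ],
  "dr": [
    [0.04,0,0],
    [0.08,0,0],
    [0.12,0,0],
    [0.16,0,0]
  ]
}}

```text
time: 9.5
eef_pos: [0.646, -0.0761, 0.0992]
tcp_rot: [0.206, 0.676, -0.208, 0.676]
contact_force: [-1.3, -2.6, 1.5]
opening: 0.148
```

```bash
cat > s.py <<'E'
from h import *
from plant import ctrl
st=ctrl.get_state(); show(st)
E
python3 s.py
```

```text
t 9.5 pos [ 0.646  -0.0761  0.0992] fix [ 0.0304 -0.0014] yawY 56.0 down [-0.    -0.003 -1.   ] F [-1.28 -2.64  1.55] T [-0.422  0.269  0.04 ] op 0.148 q [-0.272  0.365  1.733 -0.003  1.043 -1.248]
```

>>> {"method": "play_rows", "body": {
  "claw": [255,255,255,255],
  "travel": [
    [0.0001,0,0],
    [0.0001,0,0],
    [0.0002,0,0],
    [0.0002,0,0]
  ],
  "dr": [
    [0.04,0,0],
    [0.08,0,0],
    [0.12,0,0],
    [0.16,0,0]
  ]
}}

```text
time: 9.9
eef_pos: [0.646, -0.0761, 0.099]
tcp_rot: [0.26, 0.657, -0.262, 0.658]
contact_force: [-1.1, -4.2, 2.4]
opening: 0.152
```

```bash
python3 s.py
```

```text
t 9.9 pos [ 0.646  -0.0761  0.099 ] fix [ 0.0304 -0.0015] yawY 46.75 down [-0.    -0.003 -1.   ] F [-1.12 -4.17  2.39] T [-0.499  0.297  0.001] op 0.152 q [-0.272  0.365  1.733 -0.003  1.043 -1.086]
```

>>> {"method": "play_rows", "body": {
  "claw": [255,255,255],
  "travel": [
    [0.0001,0,0],
    [0.0001,0,0],
    [0.0002,0,0]
  ],
  "dr": [
    [0.04,0,0],
    [0.08,0,0],
    [0.12,0,0]
  ]
}}

```text
time: 10.2
eef_pos: [0.646, -0.0762, 0.0988]
tcp_rot: [0.299, 0.64, -0.301, 0.641]
contact_force: [-1.6, -2.5, 2.3]
opening: 0.149
```

```bash
python3 s.py
```

```text
t 10.2 pos [ 0.646  -0.0762  0.0988] fix [ 0.0304 -0.0015] yawY 39.79 down [-0.    -0.003 -1.   ] F [-1.57 -2.48  2.26] T [-0.452  0.288  0.06 ] op 0.149 q [-0.272  0.365  1.733 -0.004  1.043 -0.965]
```

>>> {"method": "play_rows", "body": {
  "claw": [255,255,255],
  "travel": [
    [0.0001,0,0],
    [0.0001,0,0],
    [0.0002,0,0]
  ],
  "dr": [
    [0.04,0,0],
    [0.08,0,0],
    [0.12,0,0]
  ]
}}

```text
time: 10.5
eef_pos: [0.646, -0.0762, 0.0986]
tcp_rot: [0.337, 0.62, -0.339, 0.621]
contact_force: [-0.8, -2.5, 4.2]
opening: 0.152
```

```bash
python3 s.py
```

```text
t 10.5 pos [ 0.646  -0.0762  0.0986] fix [ 0.0304 -0.0015] yawY 32.83 down [-0.    -0.003 -1.   ] F [-0.75 -2.53  4.15] T [-0.444  0.293  0.034] op 0.152 q [-0.272  0.365  1.733 -0.004  1.042 -0.843]
```

>>> {"method": "play_rows", "body": {
  "claw": [255,255,255],
  "travel": [
    [0.0001,0,0],
    [0.0001,0,0],
    [0.0002,0,0]
  ],
  "dr": [
    [0.04,0,0],
    [0.08,0,0],
    [0.12,0,0]
  ]
}}

```text
time: 10.8
eef_pos: [0.646, -0.0762, 0.0984]
tcp_rot: [0.374, 0.599, -0.376, 0.6]
contact_force: [-3.0, -2.2, 2.8]
opening: 0.152
```

```bash
python3 s.py
```

```text
t 10.8 pos [ 0.646  -0.0762  0.0984] fix [ 0.0304 -0.0016] yawY 25.87 down [-0.    -0.003 -1.   ] F [-2.99 -2.23  2.76] T [-0.417  0.282 -0.029] op 0.152 q [-0.272  0.366  1.733 -0.004  1.042 -0.722]
```

>>> {"method": "play_rows", "body": {
  "claw": [255,255,255],
  "travel": [
    [0.0001,0,0],
    [0.0001,0,0],
    [0.0002,0,0]
  ],
  "dr": [
    [0.04,0,0],
    [0.08,0,0],
    [0.12,0,0]
  ]
}}

```text
time: 11.1
eef_pos: [0.646, -0.0762, 0.0982]
tcp_rot: [0.41, 0.575, -0.412, 0.576]
contact_force: [-1.6, -2.1, 2.9]
opening: 0.148
```

```bash
python3 s.py
```

```text
t 11.1 pos [ 0.646  -0.0762  0.0982] fix [ 0.0304 -0.0016] yawY 18.92 down [-0.    -0.003 -1.   ] F [-1.55 -2.1   2.91] T [-0.434  0.283  0.006] op 0.148 q [-0.272  0.366  1.733 -0.004  1.042 -0.6  ]
```

>>> {"method": "play_rows", "body": {
  "claw": [255,255,255],
  "travel": [
    [0.0001,0,0],
    [0.0001,0,0],
    [0.0002,0,0]
  ],
  "dr": [
    [0.04,0,0],
    [0.08,0,0],
    [0.12,0,0]
  ]
}}

```text
time: 11.4
eef_pos: [0.6459, -0.0762, 0.098]
tcp_rot: [0.444, 0.549, -0.446, 0.55]
contact_force: [-1.6, -3.4, 3.0]
opening: 0.15
```

```bash
python3 s.py
```

```text
t 11.4 pos [ 0.6459 -0.0762  0.098 ] fix [ 0.0303 -0.0016] yawY 11.96 down [-0.    -0.003 -1.   ] F [-1.63 -3.42  2.96] T [-0.418  0.28   0.035] op 0.15 q [-0.272  0.366  1.733 -0.004  1.041 -0.479]
```

>>> {"method": "play_rows", "body": {
  "claw": [255,255,255],
  "travel": [
    [0.0001,0,0],
    [0.0001,0,0],
    [0.0002,0,0]
  ],
  "dr": [
    [0.04,0,0],
    [0.08,0,0],
    [0.12,0,0]
  ]
}}

```text
time: 11.7
eef_pos: [0.6459, -0.0763, 0.0978]
tcp_rot: [0.477, 0.521, -0.479, 0.522]
contact_force: [-1.8, -3.3, 3.4]
opening: 0.147
```

```bash
python3 s.py
```

```text
t 11.7 pos [ 0.6459 -0.0763  0.0978] fix [ 0.0304 -0.0016] yawY 5.01 down [-0.    -0.003 -1.   ] F [-1.81 -3.3   3.41] T [-0.426  0.308  0.041] op 0.147 q [-0.272  0.366  1.734 -0.004  1.041 -0.357]
```

>>> {"method": "play_rows", "body": {
  "claw": [255,255,255],
  "travel": [
    [0.0001,0,0],
    [0.0001,0,0],
    [0.0002,0,0]
  ],
  "dr": [
    [0.04,0,0],
    [0.08,0,0],
    [0.12,0,0]
  ]
}}

```text
time: 12.0
eef_pos: [0.6459, -0.0763, 0.0977]
tcp_rot: [-0.507, -0.491, 0.509, -0.492]
contact_force: [-1.5, -2.8, 2.3]
opening: 0.154
```

```bash
python3 s.py
```

```text
t 12.0 pos [ 0.6459 -0.0763  0.0977] fix [ 0.0303 -0.0016] yawY -1.94 down [-0.    -0.003 -1.   ] F [-1.49 -2.79  2.29] T [-0.417  0.309  0.08 ] op 0.154 q [-0.272  0.367  1.734 -0.004  1.041 -0.236]
```

>>> {"method": "play_rows", "body": {
  "claw": [255,255],
  "travel": [
    [0.0001,0,0],
    [0.0001,0,0]
  ],
  "dr": [
    [0.04,0,0],
    [0.08,0,0]
  ]
}}

```text
time: 12.2
eef_pos: [0.6459, -0.0763, 0.0977]
tcp_rot: [-0.527, -0.47, 0.529, -0.471]
contact_force: [-2.2, -3.8, 3.0]
opening: 0.152
```

```bash
python3 s.py
```

```text
t 12.2 pos [ 0.6459 -0.0763  0.0977] fix [ 0.0303 -0.0016] yawY -6.59 down [-0.001 -0.003 -1.   ] F [-2.15 -3.81  2.98] T [-0.475  0.239  0.12 ] op 0.152 q [-0.272  0.367  1.734 -0.004  1.041 -0.155]
```

>>> {"method": "play_rows", "body": {
  "claw": [255,255],
  "travel": [
    [0.0001,0,0],
    [0.0001,0,0]
  ],
  "dr": [
    [0.04,0,0],
    [0.08,0,0]
  ]
}}

```text
time: 12.4
eef_pos: [0.6459, -0.0763, 0.0976]
tcp_rot: [-0.546, -0.448, 0.547, -0.45]
contact_force: [-2.4, -3.0, 2.0]
opening: 0.149
```

```bash
python3 s.py
```

```text
t 12.4 pos [ 0.6459 -0.0763  0.0976] fix [ 0.0303 -0.0016] yawY -11.22 down [-0.001 -0.004 -1.   ] F [-2.42 -3.01  1.96] T [-0.453  0.307  0.073] op 0.149 q [-0.272  0.367  1.734 -0.004  1.041 -0.074]
```

>>> {"method": "play_rows", "body": {
  "claw": [255,255],
  "travel": [
    [0.0001,0,0],
    [0.0001,0,0]
  ],
  "dr": [
    [0.04,0,0],
    [0.08,0,0]
  ]
}}

```text
time: 12.6
eef_pos: [0.6458, -0.0763, 0.0975]
tcp_rot: [-0.563, -0.425, 0.565, -0.427]
contact_force: [-1.3, -2.9, 2.9]
opening: 0.148
```

```bash
python3 s.py
```

```text
t 12.6 pos [ 0.6458 -0.0763  0.0975] fix [ 0.0303 -0.0017] yawY -15.85 down [-0.001 -0.004 -1.   ] F [-1.26 -2.92  2.87] T [-0.423  0.244  0.167] op 0.148 q [-0.272  0.367  1.734 -0.004  1.041  0.007]
```

>>> {"method": "play_rows", "body": {
  "claw": [255,255],
  "travel": [
    [0.0001,0,0],
    [0.0001,0,0]
  ],
  "dr": [
    [0.035,0,0],
    [0.07,0,0]
  ]
}}

```text
time: 12.8
eef_pos: [0.6458, -0.0763, 0.0974]
tcp_rot: [-0.578, -0.405, 0.58, -0.407]
contact_force: [-1.7, -2.7, 1.7]
opening: 0.154
```

```bash
python3 s.py
```

```text
t 12.8 pos [ 0.6458 -0.0763  0.0974] fix [ 0.0303 -0.0016] yawY -19.88 down [-0.001 -0.004 -1.   ] F [-1.71 -2.74  1.74] T [-0.428  0.275  0.158] op 0.154 q [-0.272  0.367  1.734 -0.005  1.041  0.078]
```

>>> {"method": "play_rows", "body": {
  "claw": [255,255],
  "travel": [
    [0.0001,0,0],
    [0.0001,0,0]
  ],
  "dr": [
    [0.035,0,0],
    [0.07,0,0]
  ]
}}

```text
time: 13.0
eef_pos: [0.6458, -0.0763, 0.0973]
tcp_rot: [-0.592, -0.384, 0.594, -0.387]
contact_force: [-1.7, -3.2, 2.9]
opening: 0.154
```

```bash
python3 s.py
```

```text
t 13.0 pos [ 0.6458 -0.0763  0.0973] fix [ 0.0302 -0.0017] yawY -23.92 down [-0.001 -0.004 -1.   ] F [-1.74 -3.17  2.91] T [-0.433  0.225  0.203] op 0.154 q [-0.272  0.367  1.734 -0.005  1.04   0.148]
```

>>> {"method": "play_rows", "body": {
  "claw": [255,255],
  "travel": [
    [0.0001,0,0],
    [0.0001,0,0]
  ],
  "dr": [
    [0.035,0,0],
    [0.07,0,0]
  ]
}}

```text
time: 13.2
eef_pos: [0.6458, -0.0763, 0.0973]
tcp_rot: [-0.605, -0.363, 0.607, -0.366]
contact_force: [-1.6, -3.0, 1.8]
opening: 0.153
```

```bash
python3 s.py
```

```text
t 13.2 pos [ 0.6458 -0.0763  0.0973] fix [ 0.0302 -0.0017] yawY -27.94 down [-0.001 -0.005 -1.   ] F [-1.64 -3.01  1.82] T [-0.408  0.253  0.185] op 0.153 q [-0.272  0.367  1.734 -0.006  1.04   0.219]
```

>>> {"method": "play_rows", "body": {
  "claw": [255,255],
  "travel": [
    [0.0001,0,0],
    [0.0001,0,0]
  ],
  "dr": [
    [0.035,0,0],
    [0.07,0,0]
  ]
}}

```text
time: 13.4
eef_pos: [0.6458, -0.0763, 0.0972]
tcp_rot: [-0.617, -0.342, 0.619, -0.344]
contact_force: [-1.9, -2.6, 2.4]
opening: 0.149
```

```bash
python3 s.py
```

```text
t 13.4 pos [ 0.6458 -0.0763  0.0972] fix [ 0.0302 -0.0017] yawY -31.96 down [-0.001 -0.005 -1.   ] F [-1.92 -2.62  2.45] T [-0.439  0.246  0.253] op 0.149 q [-0.271  0.367  1.734 -0.006  1.04   0.289]
```

```bash
python3 - <<'E'
import numpy as np
d=np.array([[56,.04],[46.75,.001],[39.8,.06],[32.8,.034],[25.9,-.029],[18.9,.006],[12,.035],[5,.041],[-1.94,.08],[-6.6,.12],[-11.2,.073],[-15.85,.167],[-19.9,.158],[-23.9,.203],[-27.94,.185],[-31.96,.253]])
y=-np.radians(d[:,0])
for rise in (.1,.13,.16,.2,.24):
  for k in (.2,.3,.4):
    best=[]
    for o in np.radians(np.arange(-10,20,.5)):
        s=np.maximum(y-o,0)
        th=np.linspace(0,2,400); T=np.minimum(th/.2,1)*rise+np.maximum(th-.2,0)*k
        tool=th+T/3
        m=.027+np.interp(s,tool,T); best.append((((m-d[:,1])**2).sum(),np.degrees(o)))
    best.sort(); print(rise,k,[(round(a,5),b) for a,b in best[:3]])
E
```

```text
0.1 0.2 [(np.float64(0.01303), np.float64(-6.000000000000001)), (np.float64(0.01305), np.float64(-5.5)), (np.float64(0.01311), np.float64(-6.5))]
0.1 0.3 [(np.float64(0.01162), np.float64(-3.0000000000000004)), (np.float64(0.01163), np.float64(-3.5)), (np.float64(0.01172), np.float64(-2.5))]
0.1 0.4 [(np.float64(0.01221), np.float64(-1.0)), (np.float64(0.01228), np.float64(-1.5000000000000002)), (np.float64(0.01231), np.float64(-0.5))]
0.13 0.2 [(np.float64(0.01361), np.float64(-0.5)), (np.float64(0.01367), np.float64(0.0)), (np.float64(0.01372), np.float64(-1.0))]
0.13 0.3 [(np.float64(0.01369), np.float64(0.5)), (np.float64(0.01378), np.float64(1.0)), (np.float64(0.01379), np.float64(0.0))]
0.13 0.4 [(np.float64(0.01535), np.float64(2.5)), (np.float64(0.01539), np.float64(3.0000000000000004)), (np.float64(0.01548), np.float64(1.5000000000000002))]
0.16 0.2 [(np.float64(0.01647), np.float64(3.5)), (np.float64(0.01648), np.float64(3.0000000000000004)), (np.float64(0.01666), np.float64(4.0))]
0.16 0.3 [(np.float64(0.01753), np.float64(4.0)), (np.float64(0.01763), np.float64(3.5)), (np
[... 263 characters left out ...]
at64(0.02346), np.float64(7.499999999999999))]
0.2 0.3 [(np.float64(0.02423), np.float64(8.5)), (np.float64(0.02425), np.float64(9.0)), (np.float64(0.02438), np.float64(8.0))]
0.2 0.4 [(np.float64(0.02523), np.float64(9.0)), (np.float64(0.02537), np.float64(9.5)), (np.float64(0.02542), np.float64(8.5))]
0.24 0.2 [(np.float64(0.03103), np.float64(10.0)), (np.float64(0.03118), np.float64(9.5)), (np.float64(0.03133), np.float64(10.5))]
0.24 0.3 [(np.float64(0.0322), np.float64(10.0)), (np.float64(0.03227), np.float64(10.5)), (np.float64(0.03259), np.float64(9.5))]
0.24 0.4 [(np.float64(0.03328), np.float64(10.5)), (np.float64(0.03345), np.float64(10.0)), (np.float64(0.03359), np.float64(11.0))]
```

>>> {"method": "play_rows", "body": {
  "claw": [255,255],
  "travel": [
    [0.0001,0,0],
    [0.0001,0,0]
  ],
  "dr": [
    [0.035,0,0],
    [0.07,0,0]
  ]
}}

```text
time: 13.6
eef_pos: [0.6457, -0.0763, 0.0971]
tcp_rot: [-0.629, -0.32, 0.631, -0.323]
contact_force: [-1.6, -3.2, 2.5]
opening: 0.15
```

```bash
echo 'print(st["joint_efforts"].round(3))' >> s.py; python3 s.py
```

```text
t 13.6 pos [ 0.6457 -0.0763  0.0971] fix [ 0.0302 -0.0017] yawY -35.98 down [-0.001 -0.005 -1.   ] F [-1.57 -3.21  2.49] T [-0.433  0.267  0.218] op 0.15 q [-0.271  0.367  1.734 -0.006  1.04   0.36 ]
[ 1.7060e+00 -3.8956e+01 -2.5392e+01  7.2000e-01 -2.0200e-01  3.4000e-02]
```

>>> {"method": "play_rows", "body": {
  "claw": [255,255],
  "travel": [
    [0.0001,0,0],
    [0.0001,0,0]
  ],
  "dr": [
    [0.035,0,0],
    [0.07,0,0]
  ]
}}

```text
time: 13.8
eef_pos: [0.6457, -0.0763, 0.097]
tcp_rot: [-0.64, -0.297, 0.642, -0.3]
contact_force: [-2.4, -3.7, 2.2]
opening: 0.15
```

```bash
python3 s.py
```

```text
t 13.8 pos [ 0.6457 -0.0763  0.097 ] fix [ 0.0302 -0.0017] yawY -40.0 down [-0.001 -0.006 -1.   ] F [-2.38 -3.68  2.21] T [-0.439  0.314  0.29 ] op 0.15 q [-0.271  0.367  1.734 -0.007  1.04   0.43 ]
[  1.693 -38.96  -25.388   0.723  -0.202   0.046]
```

>>> {"method": "play_rows", "body": {
  "claw": [255,255],
  "travel": [
    [0.0001,0,0],
    [0.0001,0,0]
  ],
  "dr": [
    [0.035,0,0],
    [0.07,0,0]
  ]
}}

```text
time: 14.0
eef_pos: [0.6457, -0.0763, 0.0969]
tcp_rot: [-0.65, -0.274, 0.652, -0.278]
contact_force: [-2.4, -2.7, 2.4]
opening: 0.15
```

```bash
python3 s.py
```

```text
t 14.0 pos [ 0.6457 -0.0763  0.0969] fix [ 0.0302 -0.0017] yawY -44.01 down [-0.001 -0.006 -1.   ] F [-2.36 -2.68  2.41] T [-0.418  0.198  0.256] op 0.15 q [-0.271  0.367  1.734 -0.007  1.04   0.501]
[  1.681 -38.964 -25.384   0.725  -0.203   0.058]
```

>>> {"method": "play_rows", "body": {
  "claw": [255,255],
  "travel": [
    [0.0001,0,0],
    [0.0001,0,0]
  ],
  "dr": [
    [0.035,0,0],
    [0.07,0,0]
  ]
}}

```text
time: 14.2
eef_pos: [0.6457, -0.0763, 0.0969]
tcp_rot: [-0.659, -0.251, 0.661, -0.255]
contact_force: [-1.7, -2.4, 2.9]
opening: 0.149
```

```bash
python3 s.py
```

```text
t 14.2 pos [ 0.6457 -0.0763  0.0969] fix [ 0.0302 -0.0017] yawY -48.02 down [-0.001 -0.006 -1.   ] F [-1.67 -2.39  2.88] T [-0.376  0.287  0.285] op 0.149 q [-0.271  0.367  1.734 -0.007  1.039  0.571]
[  1.67  -38.968 -25.379   0.728  -0.203   0.07 ]
```

>>> {"method": "play_rows", "body": {
  "claw": [255,255],
  "travel": [
    [0.0001,0,0],
    [0.0001,0,0]
  ],
  "dr": [
    [0.03,0,0],
    [0.06,0,0]
  ]
}}

```text
time: 14.4
eef_pos: [0.6457, -0.0763, 0.0968]
tcp_rot: [-0.666, -0.231, 0.669, -0.235]
contact_force: [-1.7, -3.1, 2.6]
opening: 0.153
```

```bash
python3 s.py
```

```text
t 14.4 pos [ 0.6457 -0.0763  0.0968] fix [ 0.0302 -0.0017] yawY -51.47 down [-0.001 -0.007 -1.   ] F [-1.66 -3.11  2.65] T [-0.391  0.287  0.291] op 0.153 q [-0.271  0.368  1.734 -0.008  1.039  0.631]
[  1.682 -38.912 -25.354   0.74   -0.216   0.103]
```

```bash
python3 - <<'E'
import numpy as np
d=np.array([[65,-.001],[56,.04],[46.75,.001],[39.8,.06],[32.8,.034],[25.9,-.029],[18.9,.006],[12,.035],[5,.041],[-1.94,.08],[-6.6,.12],[-11.2,.073],[-15.85,.167],[-19.9,.158],[-23.9,.203],[-27.94,.185],[-31.96,.253],[-36,.218],[-40,.29],[-44,.256],[-48,.285],[-51.5,.291]])
y=-np.radians(d[:,0])
for k in (.2,.3,.4):
  for rise in (.06,.1,.12,.14,.16,.2):
    best=[]
    for o in np.radians(np.arange(-20,25,.5)):
        s=np.maximum(y-o,0)
        th=np.linspace(0,2,400); T=np.minimum(th/.2,1)*rise+np.maximum(th-.2,0)*k
        m=.027+np.interp(s,th+T/3,T); best.append((((m-d[:,1])**2).sum(),-np.degrees(o)))
    best.sort(); print(k,rise,[(round(a,5),b) for a,b in best[:1]])
E
```

```text
0.2 0.06 [(np.float64(0.02114), np.float64(17.0))]
0.2 0.1 [(np.float64(0.01768), np.float64(7.499999999999999))]
0.2 0.12 [(np.float64(0.01733), np.float64(3.5))]
0.2 0.14 [(np.float64(0.01708), np.float64(-0.0))]
0.2 0.16 [(np.float64(0.01928), np.float64(-3.5))]
0.2 0.2 [(np.float64(0.02896), np.float64(-9.0))]
0.3 0.06 [(np.float64(0.01407), np.float64(8.5))]
0.3 0.1 [(np.float64(0.0157), np.float64(1.5000000000000002))]
0.3 0.12 [(np.float64(0.01787), np.float64(-1.0))]
0.3 0.14 [(np.float64(0.02117), np.float64(-4.0))]
0.3 0.16 [(np.float64(0.02655), np.float64(-7.499999999999999))]
0.3 0.2 [(np.float64(0.0395), np.float64(-10.5))]
0.4 0.06 [(np.float64(0.02132), np.float64(2.5))]
0.4 0.1 [(np.float64(0.02494), np.float64(-2.5))]
0.4 0.12 [(np.float64(0.02797), np.float64(-4.5))]
0.4 0.14 [(np.float64(0.03229), np.float64(-8.0))]
0.4 0.16 [(np.float64(0.03677), np.float64(-9.5))]
0.4 0.2 [(np.float64(0.05307), np.float64(-12.5))]
```

>>> {"method": "play_rows", "body": {
  "claw": [255,150,0,0,0,0,0,0,0,0,0,0],
  "travel": [
    [0,0,0],
    [0,0,0],
    [0,0,0],
    [0,0,0],
    [0,0,0],
    [0,0,0],
    [0,0,0],
    [-0.02,0,0],
    [-0.05,0,0],
    [-0.08,0,0],
    [-0.11,0,0],
    [-0.12,0,0]
  ],
  "dr": [
    [0,0,0],
    [0,0,0],
    [0,0,0],
    [0,0,0],
    [0,0,0],
    [0,0,0],
    [0,0,0],
    [0,0,0],
    [0,0,0],
    [0,0,0],
    [0,0,0],
    [0,0,0]
  ]
}}

```text
time: 15.6
eef_pos: [0.6477, -0.0759, 0.2213]
tcp_rot: [0.668, 0.23, -0.667, 0.237]
contact_force: [1.2, 0.6, 0.8]
opening: 1.004
```

```bash
python3 s.py; python3 - <<'E'
from h import *
from plant import ctrl,vision
st=ctrl.get_state()
for n in("side","top"):
    c=vision.read_camera(n); np.savez(f"pics/{n}8.npz",**c)
crop(load("pics/side8.npz"),240,130,350,230,6,"pics/s8.png")
R=Ro.from_quat(st["tcp_rot"]).as_matrix()
print(R.T@np.array([-.15*np.cos(.3),.15*np.sin(.3),0.03]))
E
```

```text
t 15.6 pos [ 0.6477 -0.0759  0.2213] fix [ 0.0319 -0.0007] yawY -51.48 down [ 0.006 -0.008 -1.   ] F [1.2  0.58 0.79] T [-0.001 -0.012 -0.017] op 1.004 q [-0.27   0.241  1.65  -0.007  1.243  0.631]
[ 6.1000e-02 -3.6819e+01 -2.7397e+01 -1.2000e-02  5.8000e-02 -0.0000e+00]
[-0.03119035 -0.12362249  0.08452598]
```

View pics/s8.png

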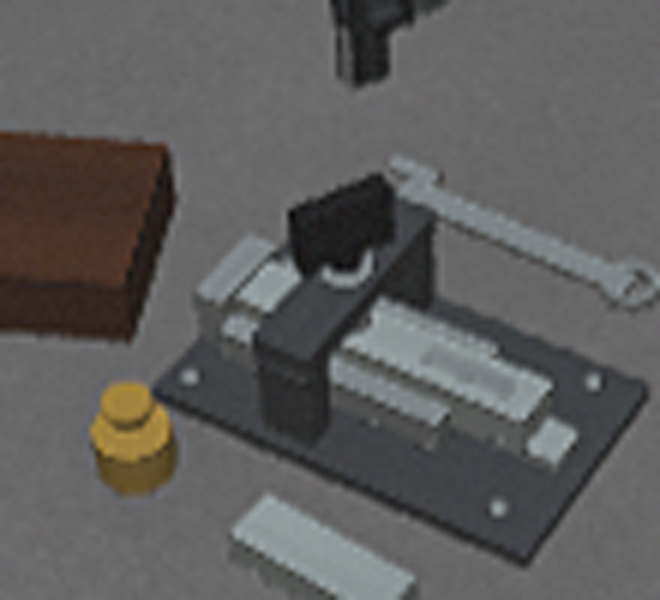

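>>> {"method": "play_rows", "body": {
  "claw": [0,0,0,0,0,0,0,0],
  "travel": [
    [-0.03,-0.02,0.015],
    [-0.04,-0.05,0.035],
    [-0.04,-0.08,0.055],
    [-0.04,-0.1,0.07],
    [-0.04,-0.12,0.085],
    [-0.04,-0.124,0.085],
    [-0.04,-0.124,0.085],
    [-0.04,-0.124,0.085]
  ],
  "dr": [
    [0,0,0],
    [0,0,0],
    [0,0,0],
    [0,0,0],
    [0,0,0],
    [0,0,0],
    [0,0,0],
    [0,0,0]
  ]
}}

```text
time: 16.5
eef_pos: [0.5035, -0.0315, 0.2574]
tcp_rot: [-0.667, -0.231, 0.668, -0.236]
contact_force: [-0.2, -0.7, 0.3]
opening: 0.996
```

```bash
python3 s.py; python3 - <<'E'
from h import *
from plant import ctrl,vision
for n in("side","top"):
    c=vision.read_camera(n); np.savez(f"pics/{n}9.npz",**c)
t=load("pics/top9.npz")
crop(t,300,150,370,225,8,"pics/t9.png"); crop(load("pics/side9.npz"),260,150,350,225,8,"pics/s9.png")
im=t["img"].astype(int).max(2);k=np.zeros((400,640),np.uint8);k[160:192,315:350]=im[160:192,315:350]<45
nn,l,s,ce=cv2.connectedComponentsWithStats(k);i=1+s[1:,4].argmax();vv,uu=np.nonzero(l==i)
Q=np.array([onz(t,(u,v),.131)[:2] for u,v in zip(uu,vv)]);e=np.linalg.eigh(np.cov(Q.T))[1][:,1];print(Q.mean(0),np.degrees(np.arctan2(e[1],e[0])),len(Q))
E
```

```text
t 16.5 pos [ 0.5035 -0.0315  0.2574] fix [-0.119  -0.0023] yawY -51.48 down [ 0.002 -0.007 -1.   ] F [-0.15 -0.66  0.34] T [ 0.043 -0.012 -0.027] op 0.996 q [-0.261 -0.118  1.961 -0.007  1.295  0.64 ]
[ 1.4600e-01 -2.5064e+01 -2.9143e+01 -9.0000e-03  9.0000e-03  1.0000e-03]
[ 0.64095754 -0.07559618] 45.83518516883082 54
```

View pics/t9.png

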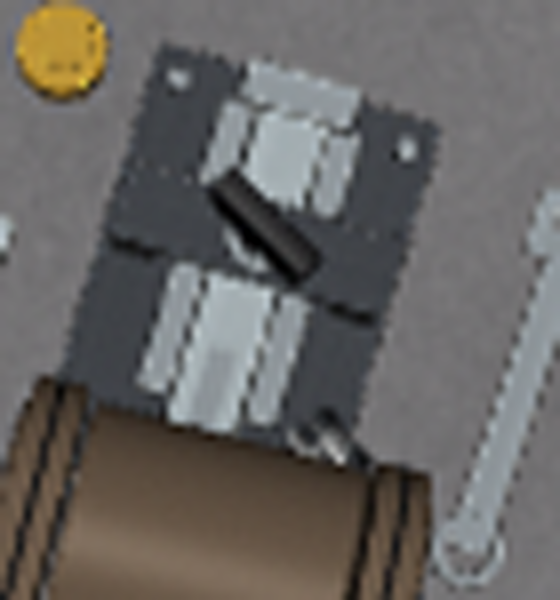

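View pics/s9.png

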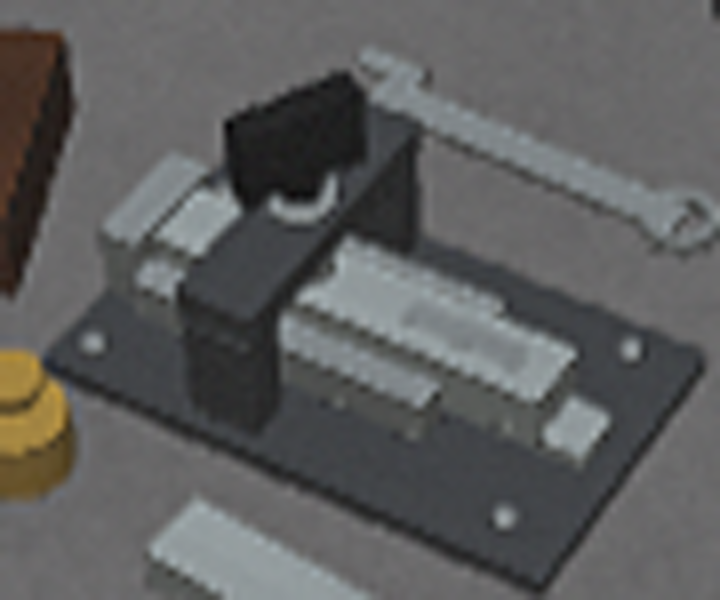

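```bash
python3 - <<'E'
from h import *
for n in ("top0","top4","top6","top9"):
    t=load(f"pics/{n}.npz")
    for th in (40,48,55):
        im=t["img"].astype(int).max(2);k=np.zeros((400,640),np.uint8);k[160:192,315:350]=im[160:192,315:350]<th
        nn,l,s,ce=cv2.connectedComponentsWithStats(k);i=1+s[1:,4].argmax();vv,uu=np.nonzero(l==i)
        Q=np.array([onz(t,(u,v),.131)[:2] for u,v in zip(uu,vv)]);e=np.linalg.eigh(np.cov(Q.T))[1][:,1];print(n,th,Q.mean(0).round(4),np.degrees(np.arctan2(e[1],e[0])).round(1),len(Q))
def m(c,o,k,xy,z): return tofix(onz(c,((xy[0]+.5)/k-.5+o[0],(xy[1]+.5)/k-.5+o[1]),z))*1000
s=load("pics/side9.npz")
for p in [(543,407),(580,352)]: print("near",m(s,(260,150),8,p,.044))
a=load("pics/side0.npz")["img"].astype(int); b=s["img"].astype(int); d=(abs(a-b).max(2)>60)
d[:, 400:]=0; vv,uu=np.nonzero(d); print(len(vv), np.percentile(uu,[0,5,50,95,100]),np.percentile(vv,[0,5,50,95,100]))
E
```

```text
top0 40 [ 0.625  -0.0656] 85.6 8
top0 48 [ 0.646  -0.0763] 153.3 46
top0 55 [ 0.6454 -0.0752] 152.2 67
top4 40 [ 0.625  -0.0656] 85.6 8
top4 48 [ 0.6456 -0.0757] 153.2 44
top4 55 [ 0.645  -0.0746] 152.9 65
top6 40 [ 0.625  -0.0656] 85.6 8
top6 48 [ 0.645  -0.0754] 153.6 45
top6 55 [ 0.6448 -0.0747] 152.6 63
top9 40 [ 0.6388 -0.0753] 53.8 40
top9 48 [ 0.6415 -0.0753] 45.9 58
top9 55 [ 0.6435 -0.0741] -136.0 73
near [-83.46638434  15.12113925]
near [-81.84479912 -15.24798616]
4724 [280. 325. 353. 391. 399.] [ 20.  31.  68. 142. 205.]
```

```bash
python3 -c "
from plant import ctrl
print(ctrl.sign_off())"
```

```text
the job is handed in; nothing more can be done
None
```

I pushed the bar home against the stop, tightened the clamp by about an eighth of a turn past the bite, let go and handed the job in at about 17 s. The bar and knob checks came out right, but exactly where the screw bit is uncertain to about ±8°.

- **Pushing the bar:** I pushed with shut fingers until the stop pushed back at about 16 N, against the 35 N limit. An upward force of 12 N on the tool also showed at that moment. It was gone once I backed off, and I did not find the cause. Before clamping, the near end measured 78 to 83 mm behind the fixture centre, against 80 mm when home. The side view gave the same position after release.
- **Turning the knob:** I turned the tool 117° clockwise in one grasp. The wrist torque began to rise after about 60 to 70° and reached about 0.29 N m. After release the cameras show the knob a net 108° round, so the rubber hub sprang back about 9°. That puts the screw roughly 45° past the bite.
- **Checks that disagreed:**
  - The torque rise was less sharp than described, and each reading was noisy by about 0.03 N m.
  - The final torque points to about 5.5° of spring-back, not the 9° the cameras showed.
  - The force on the bar could not be measured directly.
- **Bystanders:** in the crops I viewed, the spanner, weight and spare bar looked unmoved. I did not check the mouse, bottle or mug again, though the arm passed over that side well above them. At hand-in the open gripper was well clear of everything.

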